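# Check the rolling-guide strip with the sprung height gauge

### The arm

A 6-joint arm with a two-finger parallel gripper is mounted at the origin on the work surface. World frame = base frame: x ahead of the robot, y to its left, z up, the work surface at z = 0. Lengths are in m, angles in rad, forces in N, time in s.
With the tool pointing down it reaches from about 0.375 to 0.9 m from the base axis. Payload 3.1 kg.
Tool frame: the origin (TCP) lies between the finger pads; the fingertips stand 8 mm ahead of it and the grasp point (between the pads) lies 11 mm behind it; z points along the fingers, y is the line along which they close (so a half turn about z gives the same grasp; the last joint's range is limited). The gripper opens to 87 mm and grips with 3 to 60 N. Pads are 19 mm wide; open, the fingers measure 117 mm over their backs; the gripper's body (75 mm by 190 mm) begins 51 mm behind the grasp point.
Start: joints at [0.955, 0.527, 1.433, -0, 1.181, -0.178], TCP at [0.265, 0.566, 0.231] pointing down, gripper open.
Joint ranges: [-3.08, 3.08], [-0.75, 2.2], [0.22, 2.44], [-1.43, 4.57], [0, 2.65], [-2.85, 2.85]. Speed limits (rad/s): [2.79, 2.79, 3.14, 3.14, 3.14, 3.14].

### API

Orientations are given as a unit quaternion [x, y, z, w].
In Python, from rig import robot, vision, job gives the robot as it stands.
- The arm moves only by the shell command python3 -m handwheel 'ROWS' [OPENING] [FORCE]. ROWS is JSON, a list of rows, each a list of 4 numbers: the shift along the tool's x, y, z as a fraction of full scale, then the turn about the tool's z as a fraction of full scale. A call has 1 to 20 rows; each row is the pose to reach, as a shift and turn from the pose commanded when the call began, along the tool's axes at that moment, turning the shorter way round; what a row does not reach only later rows make up. Full scale, the value 1, is 300 mm for a shift and 2 pi rad for a turn. A row lasts 1/12 s, in which the tool goes at most 41.7 mm and 7.16 degrees, less where a joint would pass 70% of its speed; a pose out of reach is approached as far as the arm can. A call with a number of a shift or a turn outside -1 to 1 is refused whole. A call with a gripper value outside its range is refused whole. OPENING is the opening in per cent of the stroke, from 0 (shut) to 100 (fully open), set as the call begins (- or left out, the last holds). The fingers move at their own pace and stop on an object; FORCE is the grip in N (left out, the last holds). Time passes only in rows, so rows that repeat a pose let the fingers close. It gives the time, the measured TCP pose, the force, the opening and the grip force at its end, in the units of the state.
- robot.get_obs(): the state, without advancing time (a new reading comes with each control period).
- vision.camera(name): name is "scene" or "top" or "wrist"; returns a dict with "frame" (400x640x3 uint8, red, green, blue), "K" (3x3 intrinsics, pixels), "k1" (the pictures are not rectified: a ray, as slopes to the right and down, at radius r is drawn at 1 + k1 r^2 times it, then the intrinsics apply), "cam_to_world" (4x4, takes a point from camera to world coordinates); the wrist camera has in their place "hand_eye" (4x4, takes a point from camera to tool coordinates, whose origin is the TCP and whose axes are the flange's). Camera axes: x right, y down, z forward; pixel columns grow to the right and rows downward; lengths in m; the calibration is good to about 2 mm. A picture is of the moment at which its call begins: read the wrist's pose just before it. There is no depth.
- job.hand_in(): hands the job in; it is judged then, once.
Trained networks look in the newest picture that a camera, given by its name, has taken for a name from the list of things; names that differ only in an ending like _2 or _b are one class to them, and where a whole thing is asked for, a point or a joint stands for the part that bears it (a point fixed in the world has none). Each returns a list of dicts, best first, with "conf" (0 to 1); they miss things now and then, are a little off and sometimes report something else, mostly with a low value. They report only what shows in the picture. A call takes as long as a camera call. They do not tell look-alikes from the thing itself.
- vision.look_for(camera, label): "point" ([row, column] in pixels, amid what is visible of it).
- vision.outline_of(camera, label): "mask" (400x640 bool, what is visible of it) and "point" ([row, column] in pixels, amid what is visible of it).
The state is a dict: "time": time; "q": joint angles; "joint_velocities": joint speeds; "joint_torque": joint torques, N m; "position": TCP position; "tool_rot": TCP orientation; "ft_force": force on the tool from outside, world axes, zero at the start; "moment": the same for the moment, N m; "grip_width": finger opening in m; "grip_force": force on a finger pad.
Only numpy, scipy, OpenCV 4.12 (cv2) and the standard library are available. Lean on these libraries where they do the work, as an engineer would, in place of code of your own. Each camera call takes 0.05 s, during which the arm holds its last target. There are 200 camera calls.

### The job

Before rolling out the dough, check how thick the green rolling-guide strip is: pick up the bridge-shaped height gauge by its black grip and lower it upright over the strip, one leg on the worktop either side, so that its sprung red foot rests on the strip and reads its height. Set the gauge down gently rather than dropping it, let go of it and leave it standing there. Leave the strip, the sharpening stone and the pestle where they lie.

Things in the scene. Friction and masses are not known exactly. Their poses are not given: they have to be found in the camera images.
- gauge: Loose bridge-shaped aluminium gauge, about 0.5 kg. Origin midway between its legs at sole level; z up, y from leg to leg. Legs 60 (x) by 18 (y) mm, 100 mm gap between, 136 mm over all; a bar joins them 62 to 76 mm up. On its middle a black grip, 30 (x) by 36 (y) mm, 76 to 126 mm up: fingers close on its y faces. Same both ways round. Red foot, 20 mm across, on a stem under the middle
- foot (a joint): The gauge's sprung foot, sliding straight up. Reads (m) how far its underside is above sole level: 0 with nothing under it, the part's height when the gauge stands over a part; at most 0.048. A light spring presses it down (about 1 N at 16 mm, less than the gauge's weight) and returns it to 0
- strip: The part to measure: flat green plastic bar, 200 (x) by 40 (y) by 16 mm high, loose, 0.12 kg, lying flat on the worktop (z = 0). Origin at the centre of its underside, x along its length, z up. To straddle it, the gauge's x axis runs along the strip's x axis
- stone: Bystander: two-layer sharpening stone, grey below and orange above, 120 mm (x) by 50 mm (y) by 30 mm high, 0.42 kg, lying flat. Origin at the centre of its underside. Not to be moved.
- pestle: Bystander: brass pestle, a round bar 34 mm in diameter and 170 mm long (along its x), 1.1 kg, lying on its side. Origin at its centre, 17 mm above the worktop. Not to be moved.
There are look-alikes about, which are no part of the job. There is more than one size of the strip; the job needs the largest.

How it is judged:
On the way:
1. the gauge is lifted clear of the worktop, its soles more than 25 mm up (height (world z) of gauge above 0.025 m), for 0.1 s.
At the end, for the whole second after the job is handed in: The gauge stands still and upright (5 degrees), soles within 5 mm of the worktop, centred over the strip (18 mm across, 95 mm along), its foot on it reading 13 to 19 mm; the strip lies flat; strip, stone and pestle within 30 mm of their starts (height (world z) of gauge between -0.005 and 0.005 m and angle between each of gauge, strip's own z axis and vertical below 0.09 rad and value of joint foot between 0.013 and 0.019 m and contact force between gauge and strip above 0.2 N and y of gauge in the frame of strip between -0.018 and 0.018 m and x of gauge in the frame of strip between -0.095 and 0.095 m and linear speed of gauge below 0.02 m/s and distance of each of strip, stone, pestle from where it was at the start of the episode below 0.03 m); the robot touches nothing.
It fails at once if the gauge is dropped: it is off the fingers with its soles more than 20 mm above the worktop (height (world z) of gauge above 0.02 m and contact force between gauge and the fingers below 0.1 N).
It fails at once if the gauge is pressed onto the strip with more than 25 N (contact force between gauge and strip above 25 N).
It fails at once if the strip is shifted by more than 30 mm (distance of strip from where it was at the start of the episode above 0.03 m).
It fails at once if the stone is shifted by more than 30 mm (distance of stone from where it was at the start of the episode above 0.03 m).
It fails at once if the pestle is shifted by more than 30 mm (distance of pestle from where it was at the start of the episode above 0.03 m).
It also fails if it takes over 48 s, if anything falls off the work surface, if the arm or the gripper's body presses on something with over 40 N, if the wrist force passes 120 N, or if a joint passes its speed limit or range.

## Working session

There is one attempt and no reset: what is moved stays moved. The work goes in short steps, Python scripts to look and compute and a shell command to move; the robot and the scene stay as the last step left them, time stands still between calls to the robot, and variables do not carry over. Pictures are saved under pics/ and viewed, at most 10 in all, crops included, and the job is handed in when it is done.

```bash
mkdir -p pics; cat > h.py <<'E'
import numpy as np,cv2
from rig import robot,vision,job
def ray(c,px,T):
    # px (N,2) as (col,row)
    K=np.array(c["K"]);k1=c["k1"]
    px=np.atleast_2d(px).astype(float)
    n=cv2.undistortPoints(px.reshape(-1,1,2),K,np.array([k1,0,0,0.])).reshape(-1,2)
    d=np.c_[n,np.ones(len(n))]@T[:3,:3].T
    return T[:3,3],d
def atz(c,px,z,T=None):
    T=np.array(c["cam_to_world"]) if T is None else T
    o,d=ray(c,px,T); return o+d*((z-o[2])/d[:,2])[:,None]
def rect(mask,c,z,T=None):
    cs,_=cv2.findContours(mask.astype(np.uint8),cv2.RETR_EXTERNAL,cv2.CHAIN_APPROX_NONE)
    k=max(cs,key=cv2.contourArea).reshape(-1,2)
    p=atz(c,k,z,T)[:,:2]
    (x,y),(w,h),a=cv2.minAreaRect((p*1000).astype(np.float32))
    if w<h: w,h,a=h,w,a+90
    return np.round([x,y,w,h,a],1)
E
python3 - <<'E'
from h import *
for n in("top","scene"):
    c=vision.camera(n);cv2.imwrite(f"pics/{n}1.png",c["frame"][...,::-1])
    print(n,np.round(c["cam_to_world"],3).tolist())
    for l,z in(("gauge",.07),("strip",.016),("stone",.03),("pestle",.017)):
        for m in vision.outline_of(n,l): print(n,l,round(m["conf"],2),np.round(m["point"]),rect(m["mask"],c,z))
E
```

```text
top [[-0.041, -0.976, 0.213, 0.234], [-0.999, 0.039, -0.012, -0.075], [0.003, -0.213, -0.977, 1.105], [0.0, 0.0, 0.0, 1.0]]
top gauge 0.9 [180. 196.] [540.1 266.7 160.2  65.8  66.9]
top strip 0.71 [162. 438.] [ 585.2 -458.3  152.4   33.1  151.6]
top strip 0.68 [249. 403.] [ 321.7 -329.7  147.2   31.6    5.5]
top strip 0.55 [182. 381.] [ 529.9 -286.6  201.1   41.2  172.6]
top stone 0.91 [201. 259.] [487.2  91.8 123.1  54.2 165.8]
top pestle 0.68 [182. 325.] [ 545.6 -100.4  176.2   36.6    2.6]
scene [[-0.55, 0.568, -0.612, 0.995], [0.835, 0.365, -0.412, 0.263], [-0.011, -0.737, -0.675, 0.635], [0.0, 0.0, 0.0, 1.0]]
scene gauge 0.66 [295. 474.] [554.2 275.5 149.2 134.8  66.9]
scene strip 0.71 [188. 179.] [ 592.3 -452.6  148.5   51.5  151.3]
scene strip 0.65 [198. 237.] [ 537.3 -283.   204.2   55.7  171.9]
scene strip 0.6 [152. 279.] [ 332.4 -325.   157.7   39.1    4.6]
scene stone 0.96 [248. 386.] [499.7  96.1 140.6  63.6 166. ]
scene pestle 0.67 [230. 295.] [ 542.4 -101.8  193.4   40.6    3.5]
```

View pics/top1.png

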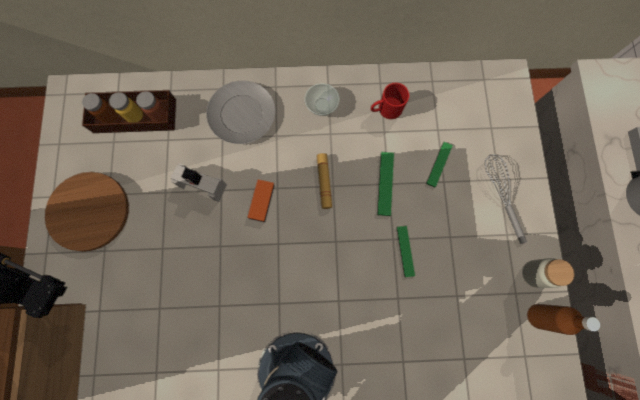

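View pics/scene1.png

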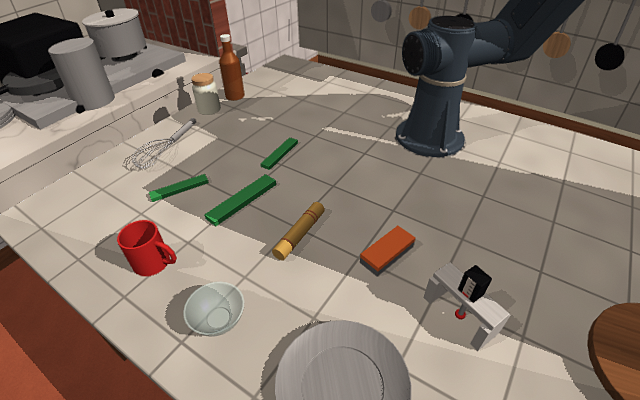

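Top picture: the gauge is at col 196, row 180. There are three green strips: (438,162) at 152x33 mm, (403,249) at 147x32 mm and (381,182) at 201x41 mm. The last matches 200x40, so it is the one meant. I'll confirm it in a crop and locate the grip.

```bash
python3 - <<'E'
from h import *
from scipy.spatial.transform import Rotation as R
c=vision.camera("top");f=c["frame"]
a=cv2.resize(f[140:290,360:460],None,fx=4,fy=4,interpolation=2)[:,:,::-1]
b=cv2.resize(f[150:210,150:240],None,fx=4,fy=4,interpolation=2)[:,:,::-1]
im=np.zeros((600,770,3),np.uint8);im[:600,:400]=a;im[:240,405:765]=b
cv2.imwrite("pics/crop.png",im)
g=(f[165:190,176:206].max(2)<50).astype(np.uint8)
n,l,s,ct=cv2.connectedComponentsWithStats(g);i=1+s[1:,4].argmax();print(s[i],ct[i]+[176,165],atz(c,ct[i]+[176,165],.122))
s_=vision.camera("scene");fs=s_["frame"]
g=(fs[255:310,450:500].max(2)<50).astype(np.uint8)
n,l,s,ct=cv2.connectedComponentsWithStats(g);i=1+s[1:,4].argmax();print(s[i],ct[i]+[450,255],atz(s_,ct[i]+[450,255],.105))
o=robot.get_obs();print(o["position"],o["tool_rot"]);print(np.round(R.from_quat(o["tool_rot"]).as_matrix(),3))
w=vision.camera("wrist");print(np.round(w["hand_eye"],3),w["K"],w["k1"])
E
```

```text
[  6   3  19  17 180] [191.59444444 175.91666667] [[0.54187537 0.26721047 0.122     ]]
[  8  10  34  37 588] [475.90306122 282.00340136] [[0.54676605 0.27588439 0.105     ]]
[0.26490913 0.56603678 0.23058035] [2.17151273e-01 9.76137964e-01 1.07089533e-06 1.20515172e-05]
[[-0.906  0.424  0.   ]
 [ 0.424  0.906 -0.   ]
 [-0.     0.    -1.   ]]
[[ 0.    -0.952 -0.306  0.085]
 [ 1.     0.001 -0.001 -0.   ]
 [ 0.001 -0.306  0.952 -0.155]
 [ 0.     0.     0.     1.   ]] [[314.37989714   0.         320.34900728]
 [  0.         314.37989714 197.66292745]
 [  0.           0.           1.        ]] -0.022843949862846092
```

View pics/crop.png

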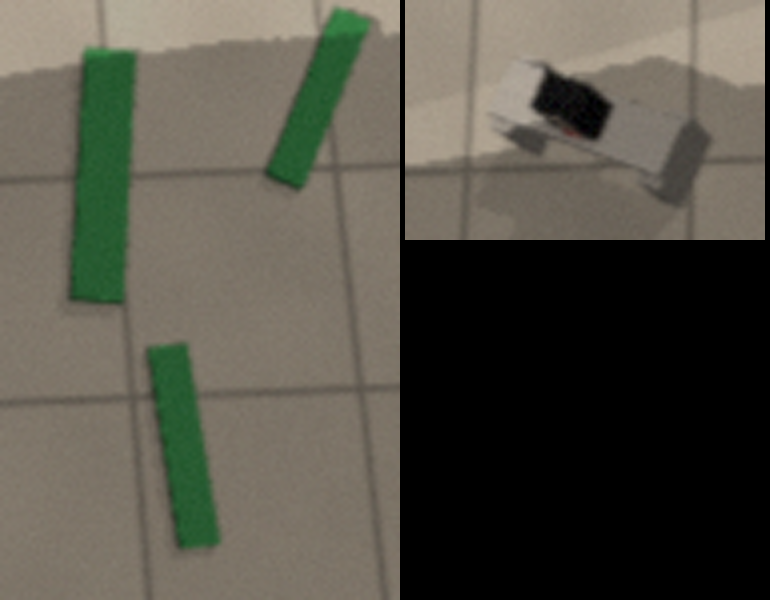

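The crop shows the left strip (about col 385, row 182) is clearly the longest and widest of the three. The gauge's grip is near (0.543, 0.270), and tool y is already close to its axis. Moving above it.

```bash
python3 -m handwheel '[[-0.5,-0.2,-0.05,0],[-1,-0.4,-0.1,0],[-1,-0.4,-0.1,0],[-1,-0.4,-0.1,0],[-1,-0.4,-0.1,0],[-1,-0.4,-0.1,0],[-1,-0.4,-0.1,0],[-1,-0.4,-0.1,0],[-1,-0.4,-0.1,0]]' 100
python3 -m handwheel '[[-0.26,-0.1,0,0],[-0.26,-0.1,0,0],[-0.26,-0.1,0,0],[-0.26,-0.1,0,0],[-0.26,-0.1,0,0]]'
cat > w.py <<'E'
from h import *
from scipy.spatial.transform import Rotation as R
def wrist(name):
    o=robot.get_obs();w=vision.camera("wrist")
    T=np.eye(4);T[:3,:3]=R.from_quat(o["tool_rot"]).as_matrix();T[:3,3]=o["position"]
    if name: cv2.imwrite(f"pics/{name}.png",w["frame"][...,::-1])
    return o,w,T@np.array(w["hand_eye"]),T
E
python3 - <<'E'
from w import *
o,w,C,T=wrist("w1");print(o["position"],np.round(T[:2,:2],3))
for m in vision.outline_of("wrist","gauge"):print(m["conf"],m["point"],rect(m["mask"],w,.076,C))
g=(w["frame"].max(2)<45)
n,l,s,ct=cv2.connectedComponentsWithStats(g.astype(np.uint8))
for i in range(1,n):
    if s[i,4]>500:print(s[i],ct[i],rect(l==i,w,.126,C))
E
```

```text
time: 1.4
position: [0.4913, 0.3259, 0.2615]
tool_rot: [0.22, 0.975, 0.0, 0.003]
ft_force: [-0.4, 0.9, 0.9]
grip_width: 0.0869
grip_force: 0.0
time: 1.82
position: [0.5431, 0.2701, 0.2603]
tool_rot: [0.218, 0.976, 0.0, -0.001]
ft_force: [0.3, -0.2, 0.1]
grip_width: 0.0867
grip_force: 0.0
[0.54312796 0.27011066 0.26029289] [[-0.905  0.425]
 [ 0.425  0.905]]
0.97 [176.9, 330.8] [543.4 276.9 135.   72.7  66.8]
[ 309  166   37   40 1174] [327.1516184  187.97955707] [541.8 277.4  37.8  34.2 157.2]
[    0   235   640   165 58866] [299.24246594 337.0804709 ] [688.3 199.6 812.  229.2  65. ]
[ 396  235   63   49 1824] [420.15460526 264.78289474] [658.3 339.8  68.4  55.6  64.6]
```

View pics/w1.png

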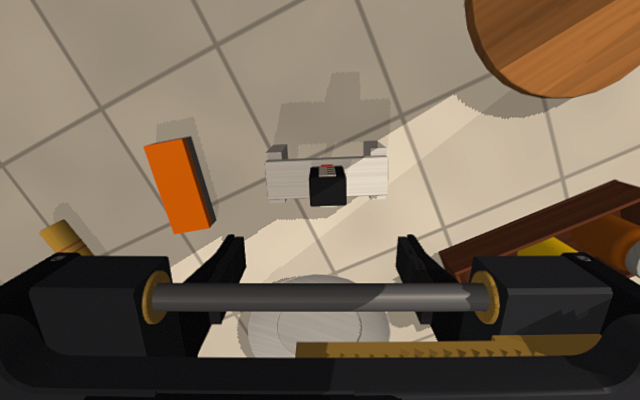

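The wrist view shows the gauge at (327,185), aligned with the image, and its grip top at about rows 177–206. Next I'll compute its centre along x from the edges.

```bash
python3 - <<'E'
from w import *
o,w,C,T=wrist(None);f=w["frame"]
g=f.mean(2)
print("grip col",g[160:210,320:335].mean(1).round().astype(int).tolist());print("bar col",g[145:210,280:300].mean(1).round().astype(int).tolist())
Ti=np.linalg.inv(T)
for r,z in((177,.126),(206,.126),(157,.076),(199,.076)):
    p=atz(w,[327.5,r],z,C)[0];print(r,z,(Ti@np.r_[p,1])[:3].round(4),p.round(4))
cv2.imwrite("pics/w1c.png",cv2.resize(f[140:215,255:400],None,fx=5,fy=5,interpolation=2)[...,::-1])
E
```

```text
grip col [115, 138, 141, 140, 140, 112, 82, 74, 69, 83, 73, 85, 73, 87, 72, 91, 134, 84, 28, 16, 19, 20, 20, 20, 21, 21, 22, 23, 24, 25, 26, 26, 27, 28, 28, 28, 27, 28, 28, 28, 27, 28, 28, 27, 26, 19, 59, 185, 161, 148]
bar col [120, 115, 113, 114, 114, 112, 110, 110, 112, 114, 113, 113, 115, 115, 99, 83, 94, 140, 160, 158, 157, 156, 154, 154, 153, 153, 156, 159, 156, 155, 157, 155, 153, 154, 155, 155, 157, 154, 153, 156, 155, 152, 152, 154, 158, 156, 157, 157, 155, 157, 156, 154, 158, 160, 131, 132, 135, 138, 138, 137, 137, 138, 139, 140, 141]
177 0.126 [0.0129 0.0064 0.1344] [0.5333 0.2822 0.126 ]
206 0.126 [-0.0162  0.0066  0.1344] [0.5597 0.2701 0.126 ]
157 0.076 [0.0228 0.0073 0.1844] [0.5247 0.2873 0.076 ]
199 0.076 [-0.0253  0.0077  0.1844] [0.5684 0.2673 0.076 ]
```

View pics/w1c.png

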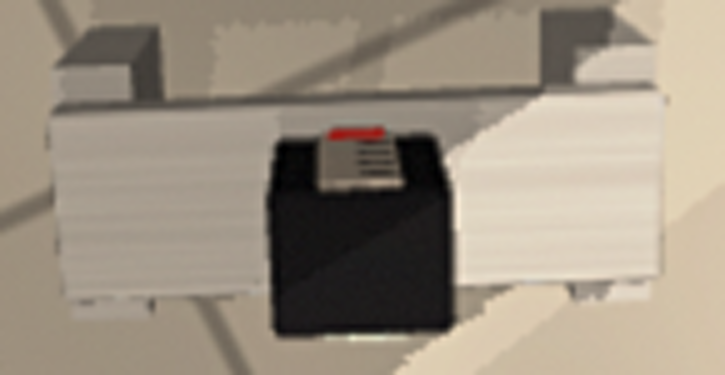

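Grip offset in the tool frame is x -1.5 mm, y +6.5 mm, turn -2°. Descending by 0.165 m, then gripping.

```bash
python3 -m handwheel '[[-0.005,0.022,0,-0.0055],[-0.005,0.022,0.1,-0.0055],[-0.005,0.022,0.2,-0.0055],[-0.005,0.022,0.3,-0.0055],[-0.005,0.022,0.4,-0.0055],[-0.005,0.022,0.48,-0.0055],[-0.005,0.022,0.53,-0.0055],[-0.005,0.022,0.55,-0.0055],[-0.005,0.022,0.55,-0.0055],[-0.005,0.022,0.55,-0.0055]]' 100
python3 -m handwheel '[[0,0,0,0],[0,0,0,0],[0,0,0,0],[0,0,0,0],[0,0,0,0],[0,0,0,0],[0,0,0,0],[0,0,0,0],[0,0,0,0],[0,0,0,0]]' 20 35
```

```text
time: 2.8
position: [0.5478, 0.2761, 0.0961]
tool_rot: [0.2, 0.98, 0.0, 0.0]
ft_force: [-0.7, 0.8, 0.7]
grip_width: 0.087
grip_force: 0.0
time: 3.63
position: [0.548, 0.2754, 0.0955]
tool_rot: [0.2, 0.98, 0.0, 0.0]
ft_force: [1.0, 0.7, -1.0]
grip_width: 0.0359
grip_force: 35.0
```

```bash
python3 -m handwheel '[[0,0,-0.03,0],[0,0,-0.1,0],[0,0,-0.2,0],[0,0,-0.3,0],[0,0,-0.4,0],[0,0,-0.47,0],[0,0,-0.5,0],[0,0,-0.5,0],[0,0,-0.5,0]]'
python3 -m handwheel '[[-0.02,-0.05,0,0],[-0.05,-0.12,0,0],[-0.09,-0.22,0,0],[-0.13,-0.33,0,0],[-0.17,-0.44,0,0],[-0.21,-0.55,0,0],[-0.25,-0.65,0,0],[-0.29,-0.75,0,0],[-0.32,-0.82,0,0],[-0.34,-0.86,0,0],[-0.34,-0.873,0,0],[-0.34,-0.873,0,0]]'
python3 -m handwheel '[[-0.02,-0.05,0,-0.004],[-0.05,-0.12,0,-0.008],[-0.09,-0.22,0,-0.012],[-0.13,-0.33,0,-0.017],[-0.17,-0.44,0,-0.022],[-0.21,-0.55,0,-0.027],[-0.25,-0.65,0,-0.032],[-0.29,-0.75,0,-0.038],[-0.32,-0.82,0,-0.0436],[-0.34,-0.86,0,-0.0436],[-0.34,-0.873,0,-0.0436],[-0.34,-0.873,0,-0.0436],[-0.34,-0.873,0,-0.0436],[-0.34,-0.873,0,-0.0436]]'
python3 - <<'E'
from w import *
o,w,C,T=wrist("w2");print(o["position"],np.round(T[:2,:2],3))
for m in vision.outline_of("wrist","strip"):print(m["conf"],m["point"],rect(m["mask"],w,.016,C))
E
```

```text
time: 4.38
position: [0.5469, 0.275, 0.2446]
tool_rot: [0.2, 0.98, -0.001, -0.001]
ft_force: [0.1, 0.2, -5.8]
grip_width: 0.0358
grip_force: 35.0
time: 5.38
position: [0.5379, -0.0058, 0.2441]
tool_rot: [0.201, 0.98, 0.0, -0.002]
ft_force: [-0.2, 0.8, -5.1]
grip_width: 0.0359
grip_force: 35.0
time: 6.55
position: [0.5299, -0.2841, 0.2453]
tool_rot: [0.064, 0.998, 0.001, -0.001]
ft_force: [0.1, -0.1, -4.8]
grip_width: 0.0359
grip_force: 35.0
[ 0.52987961 -0.28405836  0.24528331] [[-0.992  0.127]
 [ 0.127  0.992]]
0.97 [212.2, 195.7] [ 572.1 -454.3  129.4   35.6  153.4]
0.71 [138.3, 318.0] [ 501.2 -285.3  141.    40.   172.7]
0.63 [28.5, 261.9] [ 365.4 -328.4   63.6   31.6    3.9]
```

View pics/w2.png

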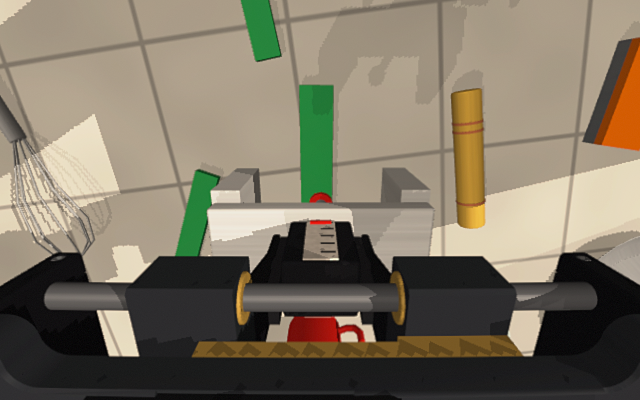

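The wrist view shows the strip (end at col 317, row 85) running under the gauge, parallel to its x axis. The legs fall clear on both sides, with the small strip at (195,215) and the pestle at (467,160) out of the way. Shifting y by -4 mm and descending to about 15 mm.

```bash
python3 -m handwheel '[[0,-0.0135,0,0],[0,-0.0135,0.03,0],[0,-0.0135,0.1,0],[0,-0.0135,0.18,0],[0,-0.0135,0.26,0],[0,-0.0135,0.33,0],[0,-0.0135,0.39,0],[0,-0.0135,0.43,0],[0,-0.0135,0.45,0],[0,-0.0135,0.45,0],[0,-0.0135,0.45,0],[0,-0.0135,0.45,0]]'
python3 - <<'E'
from w import *
o,w,C,T=wrist("w3");print(o["position"],np.round(T[:2,:2],3))
for m in vision.outline_of("wrist","strip"):print(m["conf"],m["point"],rect(m["mask"],w,.016,C))
for n in("scene",):
    c=vision.camera(n);cv2.imwrite("pics/s3.png",cv2.resize(c["frame"][130:280,130:330],None,fx=4,fy=4,interpolation=2)[...,::-1])
E
```

```text
time: 7.65
position: [0.5301, -0.2911, 0.1117]
tool_rot: [0.065, 0.998, -0.001, 0.001]
ft_force: [0.1, -0.6, -4.3]
grip_width: 0.0357
grip_force: 35.0
[ 0.53014302 -0.29114208  0.11171137] [[-0.992  0.129]
 [ 0.129  0.992]]
0.87 [135.2, 325.3] [ 480.  -282.5   99.9   40.9  172.8]
0.75 [236.9, 157.6] [ 551.5 -441.3   85.1   33.3  152.8]
0.6 [16.3, 245.2] [ 384.5 -327.    31.9   27.3   92.5]
```

View pics/w3.png

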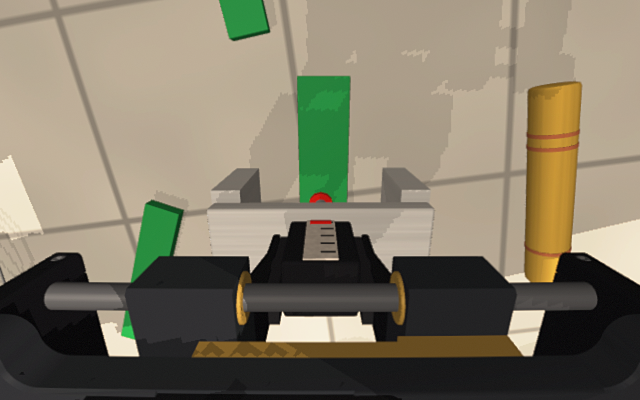

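The red foot (321,200) is over the strip, whose edges are at cols 298–350, and the legs straddle it. Centring by +2 mm and creeping down.

```bash
python3 -m handwheel '[[0,0.007,0,0],[0,0.007,0.01,0],[0,0.007,0.02,0],[0,0.007,0.03,0],[0,0.007,0.037,0],[0,0.007,0.042,0],[0,0.007,0.045,0],[0,0.007,0.045,0],[0,0.007,0.045,0],[0,0.007,0.045,0]]'
python3 -m handwheel '[[0,0,0.002,0],[0,0,0.004,0],[0,0,0.006,0],[0,0,0.007,0],[0,0,0.007,0],[0,0,0.007,0],[0,0,0.007,0]]'
```

```text
time: 8.63
position: [0.5297, -0.2885, 0.0971]
tool_rot: [0.065, 0.998, 0.0, -0.0]
ft_force: [-0.5, 0.2, -4.5]
grip_width: 0.036
grip_force: 35.0
time: 9.22
position: [0.5298, -0.2885, 0.0955]
tool_rot: [0.065, 0.998, -0.0, 0.0]
ft_force: [-0.2, 0.6, 3.1]
grip_width: 0.0356
grip_force: 35.0
```

Force went from -4.5 to +3.1 N, so the soles are on the worktop. Letting go and retreating.

```bash
python3 -m handwheel '[[0,0,0,0],[0,0,0,0],[0,0,0,0],[0,0,0,0],[0,0,0,0],[0,0,0,0],[0,0,0,0],[0,0,0,0],[0,0,0,0],[0,0,0,0]]' 95
python3 -m handwheel '[[0,0,-0.03,0],[0,0,-0.1,0],[0,0,-0.2,0],[0,0,-0.3,0],[0,0,-0.4,0],[0,0,-0.5,0],[0,0,-0.5,0],[0,0,-0.5,0],[0,0,-0.5,0]]'
python3 - <<'E'
from w import *
o,w,C,T=wrist("w4")
for l,z in(("strip",.016),("gauge",.076)):
    for m in vision.outline_of("wrist",l):print(l,m["conf"],m["point"],rect(m["mask"],w,z,C))
c=vision.camera("top")
for l,z in(("gauge",.07),("strip",.016),("stone",.03),("pestle",.017)):
    for m in vision.outline_of("top",l): print(l,round(m["conf"],2),rect(m["mask"],c,z))
a=vision.camera("scene")["frame"][120:290,130:330]
cv2.imwrite("pics/f.png",np.vstack([cv2.resize(a,(440,374)),np.pad(cv2.resize(w["frame"],(352,220)),((0,0),(0,88),(0,0)))])[...,::-1])
E
```

```text
time: 10.05
position: [0.5297, -0.2885, 0.095]
tool_rot: [0.065, 0.998, -0.0, 0.0]
ft_force: [0.3, -0.3, -0.8]
grip_width: 0.0822
grip_force: 0.0
time: 10.8
position: [0.5293, -0.2881, 0.2451]
tool_rot: [0.065, 0.998, 0.0, -0.0]
ft_force: [0.1, -0.1, -0.2]
grip_width: 0.0826
grip_force: 0.0
strip 0.82 [218.6, 201.9] [ 582.8 -459.1  151.6   32.1  153.2]
strip 0.74 [28.9, 263.7] [ 365.4 -328.7   63.3   32.     4.6]
strip 0.55 [135.4, 321.4] [ 473.  -282.    86.2   40.5  172.6]
gauge 0.89 [176.9, 320.7] [ 525.4 -288.5  136.5   73.1   82.6]
strip 0.68 [ 271.2 -334.4   48.5   32.8    9.4]
strip 0.42 [ 545.2 -443.8   67.6   23.   155.2]
```

View pics/f.png

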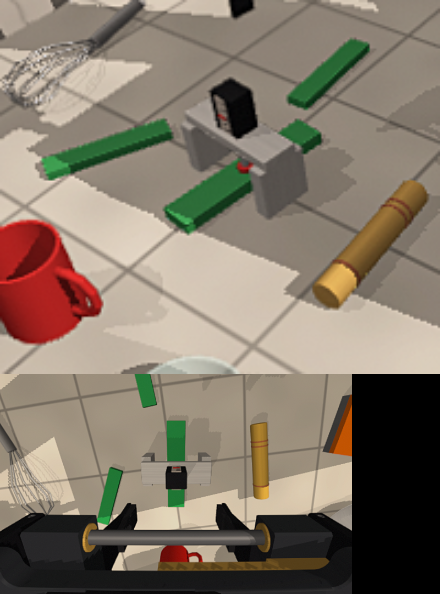

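The gauge stands upright over the large strip with its red foot (245,167 in the crop) on it. The bystanders are unmoved and the gripper is clear.

```bash
python3 -c "
from rig import job;print(job.hand_in())"
```

```text
the job is handed in; nothing more can be done
None
```

The gauge is standing upright over the largest green strip with its red foot on it, released and clear of the gripper, and the job is handed in; the hand-in returned no verdict.

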